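# Slide the book through the guide posts of the copy board

## Task

Get the small blue book ready for photographing on the grey copy board: without gripping or lifting it, push it flat along the board, through the narrow gap between the two brass posts, until its leading edge rests against the aluminium stop bar and it lies straight and centred on the pale rectangle. Leave the jar, the brush and the glove box where they are, and finish with the hand clear of everything.

Things in the scene. Friction and masses are not known exactly. Their poses are not given: they have to be found in the camera images.
- board: fixed grey board 460 x 340 mm, 6 mm thick, flat on the table, carrying two brass posts and a stop bar. Origin: centre of its underside. Its x axis (the 460 mm side) is the direction in which the book is to be pushed; z is up. The book starts on its -x side
- gap (a point): middle of the gap between the two fixed brass posts, on the board's top face (board x = +40 mm, y = 0); same axes as the board. The posts are 32 mm in diameter and stand 45 mm above the board, at y = +-67.5 mm, leaving a gap 103 mm wide
- berth (a point): where the centre of the book's underside belongs at the end: middle of the pale 118 x 111 mm rectangle (no thickness), on the board's top face at board x = +131 mm, y = 0; same axes as the board. The fixed aluminium stop bar, 18 mm wide, 18 mm tall, 150 mm long, lies across the lane, its near face 55 mm farther along x
- book: loose rigid hardback, blue covers, a yellow stripe on one long edge, lying flat on the board before the posts, turned up to 0.4 rad, up to 35 mm off the centre line. 110 mm along its x, 95 mm along its y, 28 mm thick, 0.17 to 0.35 kg, ordinary friction. Origin: centre of its underside. It passes the gap with its 110 mm side along the board's x, 4 mm clear each side
- jar: loose amber jar 44 mm in diameter, 60 mm tall, standing on the board beyond the posts to one side of the pale rectangle, about 130 mm off the centre line; leave alone. Origin: centre of its underside
- brush: loose brush with a white handle, 140 mm long, lying on the board beyond the posts on the other side of the pale rectangle; leave alone. Its x axis runs along the handle
- glove_box: loose cardboard glove box 120 x 220 x 70 mm with an orange band, standing on the table beside the board; leave alone. Origin: centre of its underside
Things that resemble listed ones, but are neither listed nor needed, are in the scene too. Of the things that look like the book, the smallest one is meant.

How it is judged (in metres and radians):
On the way:
1. the book is in the gap between the two posts, lying on the board (x of book in the frame of board between 0.005 and 0.085 m and y of book in the frame of board between -0.015 and 0.015 m and z of book in the frame of board below 0.012 m and angle between the x axis of book and the x axis of board, either way round below 0.15 rad), for 0.05 s.
At the end, for the whole second after the job is handed in: the book lies flat and at rest on the board beyond the posts, its leading edge within 10 mm of the stop bar, its centre within 15 mm of the centre line, straight within 0.12 rad (x of book in the frame of board between 0.121 and 0.136 m and y of book in the frame of board between -0.015 and 0.015 m and z of book in the frame of board between 0.002 and 0.01 m and angle between the x axis of book and the x axis of board, either way round below 0.12 rad and angle between book's own z axis and vertical below 0.05 rad and linear speed of book below 0.01 m/s); the robot touches nothing.
It fails at once if the book is lifted off the board (12 mm) or tipped up (z of book in the frame of board above 0.018 m or angle between book's own z axis and vertical above 0.25 rad).
It fails at once if the jar, the brush or the glove box is displaced by more than 15 mm (distance of any of jar, brush, glove_box from where it was at the start of the episode above 0.015 m).
It fails at once if the jar is tipped (angle between jar's own z axis and vertical above 0.3 rad).
It also fails if it takes over 72 s, if anything falls off the work surface, if the arm or the gripper's body presses on something with over 40 N, if the wrist force passes 120 N, or if a joint passes its speed limit or range.

## Robot

A 6-joint arm with a two-finger parallel gripper is mounted at the origin on the work surface. World frame = base frame: x ahead of the robot, y to its left, z up, the work surface at z = 0. Lengths are in mm, angles in rad, forces in N, time in s.
With the tool pointing down it reaches from about 275 to 850 mm from the base axis. Payload 5.2 kg.
Tool frame: the origin (TCP) lies at the very end of the fingers, on their centre line; the grasp point (between the pads) lies r.pinch_z behind it (r.pinch_z is the distance from the TCP to the grasp point, in mm); z points along the fingers, y is the direction in which the jaws open and shut (so a half turn about z gives the same grasp; the last joint's range is limited). The gripper opens to 85 mm and grips with 20 to 120 N. Pads are 22 mm wide; open, the fingers measure 114 mm over their backs; the gripper's body (76 mm by 85 mm) begins 54 mm behind the grasp point. The pads swing forward as they close: fully open they stand 13 mm farther back than shut.
Start: joints at [-1.518, 0.259, 1.535, -0, 1.348, -0.203], TCP at [139.182, -532.103, 231.31] pointing down, gripper open.
Joint ranges: [-3.14, 3.14], [-0.91, 2.08], [0.19, 2.58], [-1.22, 4.36], [0.22, 2.71], [-3.12, 3.12]. Speed limits (rad/s): [2.57, 2.57, 3.14, 3.14, 3.14, 3.14].

## Interface

Orientations are given as a unit quaternion [x, y, z, w].
In Python, from bench import r gives the robot as it stands. Calls block until the motion is done:
- r.goto(position, orientation): joint-space move of the TCP to a pose.
- r.move_linear(position, max_speed=150, attitude=None, f_stop=None): straight line of the TCP; attitude=None keeps the orientation; max_speed is the mean speed in mm/s. With f_stop (N) it stops when the force on the tool has changed by that much, and returns True; else False.
- r.set_joints(angles): joint-space move.
- r.open() and r.close(squeeze=None): open the fingers fully, or close them until they stop; squeeze is the grip in N (None keeps the last).
- r.wait(seconds).
- r.inverse_kinematics(position, orientation): joint angles nearest the present ones, or None.
- r.get_obs(): the state.
- r.snapshot(name): name is "side" or "top"; returns a dict with "frame" (480x640x3 uint8, blue, green, red), "vertical_fov" (degrees; the focal length in pixels is half the picture's height over the tangent of half this angle, whatever the lens; pixels are square), "cx", "cy" (the principal point, pixels), "eye" and "orientation" of the camera in the world. Camera axes: x right, y down, z forward; pixel columns grow to the right and rows downward; lengths in mm; the calibration is good to about 2 mm. A picture is of the moment at which its call begins. There is no depth.
A pose or a line that the arm cannot do raises r.Unreachable and nothing moves.
- r.close_job(): hands the job in, once; it reports no verdict.
Trained networks look in a picture, given as the dict that the camera call returned (one of the last four; its "shot" number tells which), for a name from the list of things; names that differ only in an ending like _2 or _b are one class to them, and where a whole thing is asked for, a point or a joint stands for the part that bears it (a point fixed in the world has none). Each returns a list of dicts, best first, with "confidence" (0 to 1); they miss things now and then, are a little off and sometimes report something else, mostly with a low value. They report only what shows in the picture. A call takes as long as a camera call. They do not tell look-alikes from the thing itself.
- r.trace(picture, thing): "region" (480x640 bool, what is visible of it) and "rect" ([left, top, right, bottom] in pixels, round what is visible of it).
The state is a dict: "t": time; "joint_pos": joint angles; "joint_velocities": joint speeds; "joint_torque": joint torques, N m; "tool_pos": TCP position; "tool_rot": TCP orientation; "force": force on the tool from outside, world axes, zero at the start; "torque": the same for the moment, N m; "opening": opening from 0.0 (shut) to 1.0 (fully open).
Only numpy, scipy, OpenCV 4.12 (cv2) and the standard library are available. Lean on these libraries where they do the work, as an engineer would, in place of code of your own. Each camera call takes 0.05 s, during which the arm holds its last target.

## Working session

There is one attempt and no reset: what is moved stays moved. The work goes in short steps, each a Python script; the robot and the scene stay as the last script left them, time stands still between calls to the robot, and variables do not carry over. Pictures are saved under pics/ and viewed, and the job is handed in when it is done.

```bash
ls; mkdir -p pics
python3 - <<'E'
from bench import r
import cv2
for n in ("top","side"):
    s=r.snapshot(n); cv2.imwrite(f"pics/{n}0.png",s["frame"])
    print(n,s["vertical_fov"],s["cx"],s["cy"],s["eye"],s["orientation"],[k for k in s])
o=r.get_obs();print(o["t"],o["tool_pos"],o["tool_rot"],r.pinch_z,o["force"])
E
```

```text
pics
top 43.71797964152437 318.81672459211296 244.53265061492266 [ 392.97789139  -69.07419509 1320.64949794] [-0.7047241   0.70796525 -0.02909144  0.03609473] ['frame', 'vertical_fov', 'cx', 'cy', 'eye', 'orientation', 'shot']
side 53.664360355876376 316.68460771348344 243.57232445208152 [177.01963446 761.95425689 715.51388923] [-0.18967136  0.87609468 -0.435209    0.08411908] ['frame', 'vertical_fov', 'cx', 'cy', 'eye', 'orientation', 'shot']
0.1 [ 139.16470206 -531.61624821  230.53747028] [ 9.91828417e-01  1.27576223e-01  5.54797447e-05 -8.34545289e-04] 18.700000000000003 [-1.43650478  0.76826971  0.33033078]
```

View pics/top0.png

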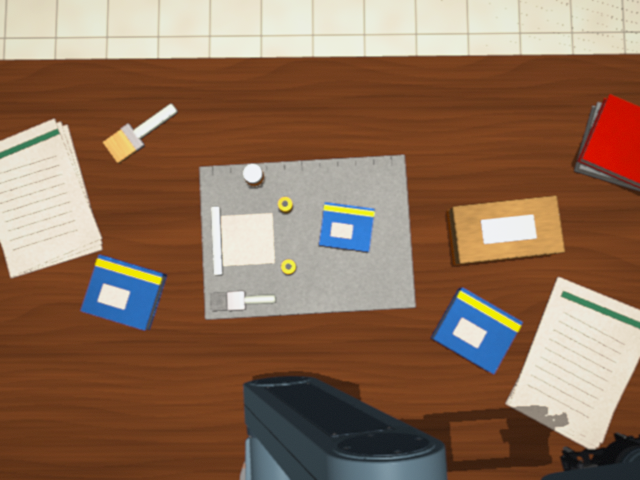

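View pics/side0.png

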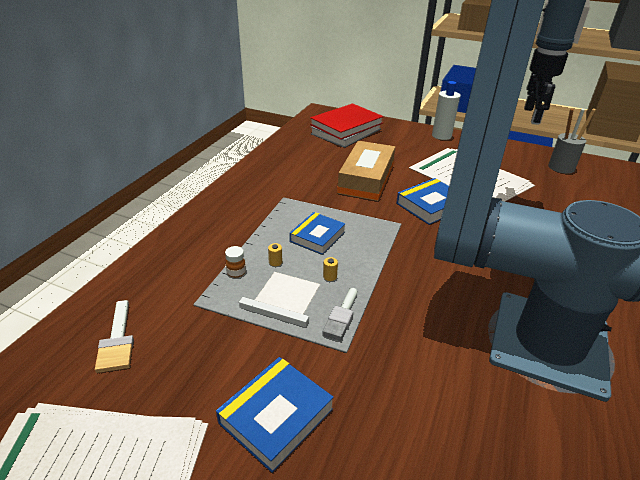

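The top view shows three blue books: A at (347,228) on the board, B at (123,292) and C at (477,330), both on the table. A is the smallest and the only one lying before the posts, so it should be the one meant. Next I'll check it in an enlarged crop and measure.

```bash
cat > h.py <<'E'
from bench import r
import cv2, numpy as np
from scipy.spatial.transform import Rotation as R
def cam(s):
    f=240/np.tan(np.radians(s["vertical_fov"])/2)
    return f,R.from_quat(s["orientation"]).as_matrix(),np.array(s["eye"])
def unproj(s,uv,z):
    f,M,e=cam(s); uv=np.atleast_2d(uv).astype(float)
    d=np.c_[(uv[:,0]-s["cx"])/f,(uv[:,1]-s["cy"])/f,np.ones(len(uv))]@M.T
    return e+d*((z-e[2])/d[:,2])[:,None]
def proj(s,P):
    f,M,e=cam(s); c=(np.atleast_2d(P)-e)@M
    return np.c_[f*c[:,0]/c[:,2]+s["cx"],f*c[:,1]/c[:,2]+s["cy"]]
def bookmask(s,box):
    hsv=cv2.cvtColor(s["frame"],cv2.COLOR_BGR2HSV)
    m=cv2.inRange(hsv,(100,120,60),(130,255,255))|cv2.inRange(hsv,(24,150,120),(34,255,255))
    k=np.zeros_like(m); l,t,rr,b=box; k[t:b,l:rr]=m[t:b,l:rr]
    k=cv2.morphologyEx(k,cv2.MORPH_OPEN,np.ones((3,3)))
    n,lab,st,_=cv2.connectedComponentsWithStats(k); 
    i=1+np.argmax(st[1:,4]); return (lab==i).astype(np.uint8)
E
python3 - <<'E'
from h import *
s=r.snapshot("top"); f=s["frame"]
c=cv2.resize(f[140:335,190:425],None,fx=3.3,fy=3,interpolation=cv2.INTER_CUBIC); cv2.imwrite("pics/crop0.png",c)
b=r.trace(s,"board"); 
for x in b[:2]:
    m=x["region"].astype(np.uint8); print("board",x["confidence"],x["rect"],m.sum())
m=b[0]["region"].astype(np.uint8)
cs=max(cv2.findContours(m,0,2)[0],key=cv2.contourArea); rc=cv2.minAreaRect(cv2.convexHull(cs))
P=unproj(s,cv2.boxPoints(rc)+0.0,6); print(P.round(1)); print(np.linalg.norm(np.diff(P,axis=0),axis=1))
for x in r.trace(s,"book"):
    m=x["region"].astype(np.uint8); cs=max(cv2.findContours(m,0,2)[0],key=cv2.contourArea)
    z=34 if 310<x["rect"][0]<330 else 28
    Q=unproj(s,cs[:,0,:],z)[:,:2].astype(np.float32); print("book",x["confidence"],x["rect"],cv2.minAreaRect(Q))
s2=r.snapshot("side")
for x in r.trace(s2,"book"): print("side book",x["confidence"],x["rect"])
E
```

```text
board 0.95 [200.5, 156.2, 418.0, 316.4] 28019
[[ 691.   218.7    6. ]
 [ 717.5 -249.7    6. ]
 [ 375.3 -264.6    6. ]
 [ 348.9  192.7    6. ]]
[469.15537024 342.52752593 458.03557203]
book 0.79 [319.0, 198.7, 371.0, 255.3] ((550.742431640625, -115.92628479003906), (114.6998291015625, 100.24446105957031), 81.06287384033203)
book 0.71 [426.7, 288.3, 523.4, 372.0] ((328.58038330078125, -391.2538757324219), (155.76705932617188, 129.76193237304688), 59.368446350097656)
book 0.61 [81.5, 256.8, 165.7, 326.2] ((410.6258850097656, 366.83648681640625), (159.22418212890625, 130.8639678955078), 73.08683776855469)
book 0.51 [449.6, 199.1, 565.2, 263.3] ((542.181884765625, -459.01507568359375), (127.37299346923828, 241.8191680908203), 6.000577926635742)
side book 0.82 [395.9, 178.2, 449.1, 223.8]
side book 0.72 [291.3, 212.0, 343.5, 256.7]
side book 0.7 [224.0, 243.5, 246.3, 278.0]
side book 0.6 [217.8, 360.3, 332.6, 469.7]
```

View pics/crop0.png

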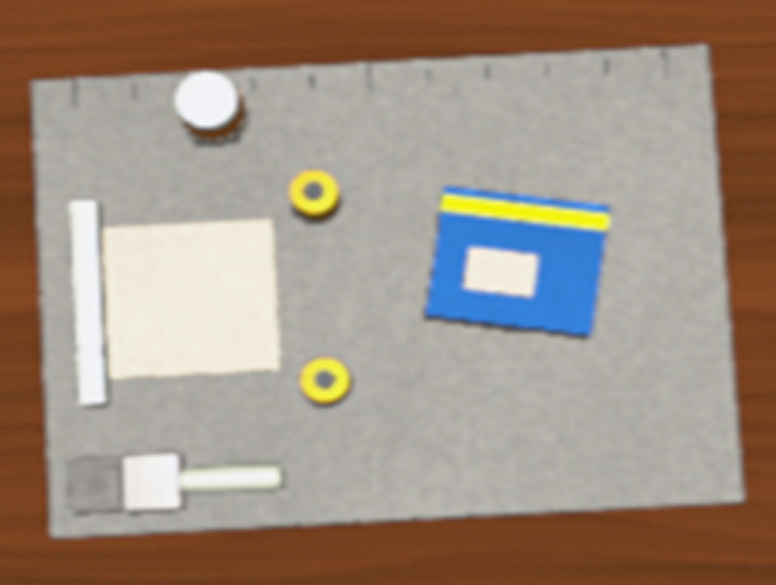

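The crop confirms it. Book A measures about 115x100 mm against about 157x130 mm for the other two. Now I'll fit the board frame and the book pose.

```bash
cat >> h.py <<'E'
from scipy.optimize import least_squares
def fitboard(s):
    g=lambda a:np.array(a,float)/[3.3,3]+[190-.35,140-.33]
    uv=g([(31,80),(709,43),(745,500),(50,537),(273,219),(280,370),(314,193),(325,380)])
    B=np.array([(230,-170,6),(-230,-170,6),(-230,170,6),(230,170,6),(72,-55.5,6),(72,55.5,6),(40,-67.5,51),(40,67.5,51)],float)
    def w(p):
        c,n=np.cos(p[2]),np.sin(p[2]); return np.c_[p[0]+c*B[:,0]-n*B[:,1],p[1]+n*B[:,0]+c*B[:,1],B[:,2]]
    q=least_squares(lambda p:(proj(s,w(p))-uv).ravel(),[530,-20,1.57])
    return q.x,q.fun.reshape(-1,2)
def boardT(): return np.load("board.npy")
def tow(p,b=None):
    b=boardT() if b is None else b; p=np.atleast_2d(p); c,n=np.cos(b[2]),np.sin(b[2])
    return np.c_[b[0]+c*p[:,0]-n*p[:,1],b[1]+n*p[:,0]+c*p[:,1]]
def tob(P,b=None):
    b=boardT() if b is None else b; d=np.atleast_2d(P)[:,:2]-b[:2]; c,n=np.cos(b[2]),np.sin(b[2])
    return np.c_[c*d[:,0]+n*d[:,1],-n*d[:,0]+c*d[:,1]]
def look(save=None):
    """book x,y,yaw in board frame by fitting the top-face quad (top cam)"""
    s=r.snapshot("top")
    b=boardT()
    c=proj(s,np.c_[tow([[0,0]]),6])[0]
    hsv=cv2.cvtColor(s["frame"],cv2.COLOR_BGR2HSV)
    blue=cv2.inRange(hsv,(95,130,120),(130,255,255)); yel=cv2.inRange(hsv,(22,130,120),(36,255,255))
    poly=proj(s,np.c_[tow([[-230,-170],[230,-170],[230,170],[-230,170]]),[6]*4])
    k=np.zeros_like(blue); cv2.fillPoly(k,[poly.astype(np.int32)],255)
    blue&=k
    n,lab,st,_=cv2.connectedComponentsWithStats(blue); i=1+np.argmax(st[1:,4]); m=(lab==i).astype(np.uint8)
    # stripe component touching blue
    n2,l2,st2,_=cv2.connectedComponentsWithStats(yel&k); d=cv2.dilate(m,np.ones((5,5)))
    for j in range(1,n2):
        if ((l2==j)&(d>0)).sum()>15: m|=(l2==j).astype(np.uint8); break
    m=cv2.morphologyEx(m,cv2.MORPH_CLOSE,np.ones((3,3)))
    cs=max(cv2.findContours(m,0,1)[0],key=cv2.contourArea)[:,0,:]
    h=cv2.convexHull(cs)[:,0,:]
    Q=tob(unproj(s,h,34)).astype(np.float32)
    (x,y),(w,hh),a=cv2.minAreaRect(Q)
    if w<hh: a+=90
    a=(a+90)%180-90
    if save:
        v=s["frame"][140:335,190:425]; cv2.imwrite(f"pics/{save}.png",cv2.resize(v,None,fx=3.3,fy=3,interpolation=cv2.INTER_CUBIC))
    return np.array([x,y,np.radians(a)]),(round(w,1),round(hh,1))
E
python3 - <<'E'
from h import *
s=r.snapshot("top"); b,res=fitboard(s); np.save("board.npy",b); print(b.round(4)); print(res.round(2).tolist())
print(look())
print("berth",tow([[131,0]]),"gap",tow([[40,0]]))
# side-view check: overlay
s2=r.snapshot("side"); im=s2["frame"].copy()
def dot(P,c): 
    for u in proj(s2,P): cv2.circle(im,tuple(int(v) for v in u.round()),2,c,-1)
dot(np.c_[tow([[40,-67.5],[40,67.5]]),[51,51]],(0,0,255))
dot(np.c_[tow([[230,-170],[-230,-170],[-230,170],[230,170]]),[6]*4],(0,255,0))
p,_=look(); c,n=np.cos(p[2]),np.sin(p[2])
K=np.array([[sx*55*c-sy*47.5*n+p[0],sx*55*n+sy*47.5*c+p[1]] for sx,sy in((1,1),(1,-1),(-1,-1),(-1,1))])
dot(np.c_[tow(K),[34]*4],(255,0,255))
cv2.imwrite("pics/side_ov.png",cv2.resize(im[180:370,180:420],None,fx=3,fy=3))
o=r.get_obs();
for yaw in (b[2],b[2]+np.pi):
    q=(R.from_euler("z",yaw)*R.from_quat([1,0,0,0])).as_quat()
    for X in (-170,-100,60): print(yaw,r.inverse_kinematics([*tow([[X,0]])[0],14],q))
E
```

```text
[534.304  -27.6842   1.6246]
[[-0.0, 0.02], [-0.19, 0.17], [-0.02, 0.53], [0.36, 0.42], [-0.31, 0.13], [0.12, -0.35], [0.01, -0.65], [0.02, -0.25]]
(array([-88.52531433,  -8.34988403,  -0.19343884]), (88.0, 108.3))
berth [[527.26078423 103.12630744]] gap [[532.15336818  12.25792667]]
1.6245869216393087 [-5.41304690e-01  5.35306843e-01  1.71049493e+00 -4.44089210e-16
  8.95790880e-01 -5.95095285e-01]
1.6245869216393087 [-4.33223491e-01  5.03316429e-01  1.77171360e+00 -4.44089210e-16
  8.66562629e-01 -4.87014085e-01]
1.6245869216393087 [-1.49172821e-01  4.73165974e-01  1.82873557e+00 -4.44089210e-16
  8.39691105e-01 -2.02963415e-01]
4.766179575229102 [-5.41304690e-01  5.35306843e-01  1.71049493e+00 -4.44089210e-16
  8.95790880e-01  2.54649737e+00]
4.766179575229102 [-4.33223491e-01  5.03316429e-01  1.77171360e+00 -4.44089210e-16
  8.66562629e-01  2.65457857e+00]
4.766179575229102 [-1.49172821e-01  4.73165974e-01  1.82873557e+00 -4.44089210e-16
  8.39691105e-01  2.93862924e+00]
```

View pics/side_ov.png

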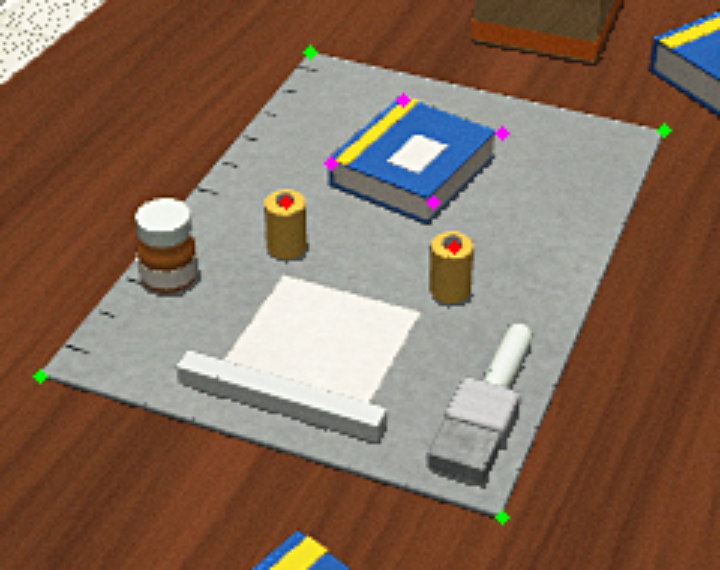

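The fit residuals are below 0.7 px, and the overlay in the side view agrees: corners at (310,52), (664,130), (502,517) and (40,377), with the posts hit. The book is at about x=-88, y=-11 mm in the board frame, turned -0.19 rad. A push on its -y side, ahead of centre, should correct both the offset and the turn.

```bash
python3 - <<'E'
t=open("h.py").read()
i=t.index("    n,lab,st,_=cv2.connectedComponentsWithStats(blue); i=1+np.argmax(st[1:,4]); m=(lab==i)"); j=t.index("    cs=max(cv2.findContours(m,0,1)")
t=t[:i]+'''    m=(blue|yel)&k
    for y in (-67.5,67.5):
        for z in (10,20,30,40,51):
            u=proj(s,np.array([[*tow([[40,y]])[0],z]]))[0]; cv2.circle(m,tuple(int(v) for v in u.round()),8,0,-1)
    m=cv2.morphologyEx(m,cv2.MORPH_CLOSE,np.ones((3,3)))
    n,lab,st,_=cv2.connectedComponentsWithStats(m); i=1+np.argmax(st[1:,4]); m=(lab==i).astype(np.uint8)
'''+t[j:]
t+='''
Q0=(R.from_euler("z",boardT()[2])*R.from_quat([1,0,0,0])).as_quat()
def P(x,y,z): return [*map(float,tow([[x,y]])[0]),float(z)]
def lin(x,y,z,v=100): return r.move_linear(P(x,y,z),max_speed=v)
def st():
    o=r.get_obs(); return round(o["t"],2),tob(o["tool_pos"]).round(1)[0].tolist(),o["tool_pos"].round(1)[2],o["force"].round(1).tolist()
'''
open("h.py","w").write(t)
E
python3 - <<'E'
from h import *
print(look("pre"))
r.close()
r.goto(P(-70,-105,150),Q0); print(st())
lin(-70,-105,13,120); print(st()); print(look("down"))
s=r.snapshot("side"); cv2.imwrite("pics/s1.png",cv2.resize(s["frame"][100:340,180:440],None,fx=3,fy=2.5))
E
```

```text
(array([-89.07629395, -11.63204193,  -0.19656366]), (94.7, 108.3))
(3.77, [-71.2, -104.8], np.float64(150.2), [-0.5, 0.2, -0.1])
(5.06, [-70.3, -105.7], np.float64(14.0), [0.4, 1.3, -0.3])
(array([-118.04567719,   -6.17897415,    1.34610516]), (94.9, 51.1))
```

View pics/s1.png

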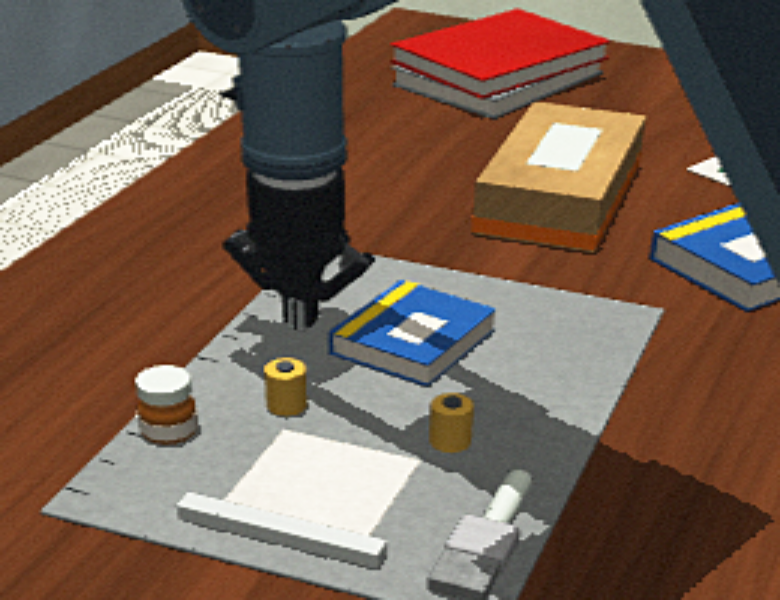

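View pics/down.png

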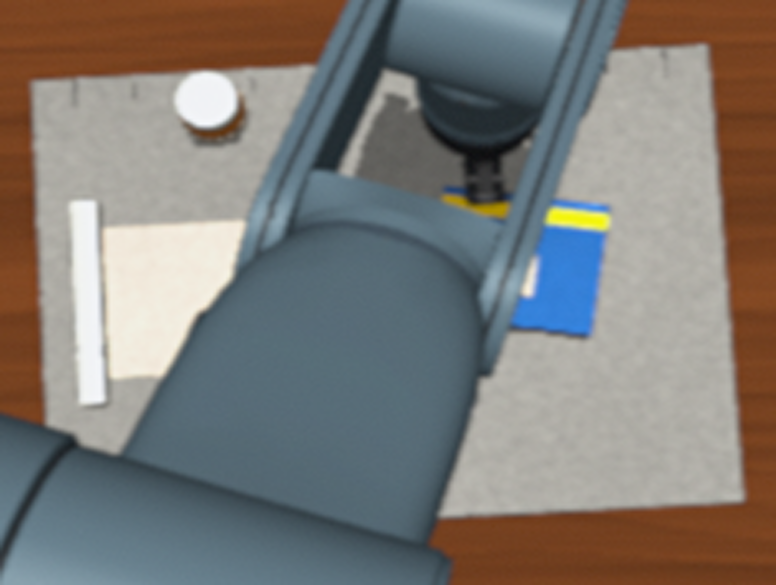

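The hand is down beside the book, fingertips at (298,320) in the crop, with the book still clear. The arm hides the book from the top camera, so I'll retreat before each look. Now the first push.

```bash
cat >> h.py <<'E'
def away(): # lift and swing clear for a look
    o=r.get_obs(); p=o["tool_pos"]; r.move_linear([p[0],p[1],110],max_speed=150)
    q=np.array(r.get_obs()["joint_pos"]); q[0]=-1.25; q[5]=-1.0; r.set_joints(q.tolist())
E
python3 - <<'E'
from h import *
for y in (-85,-62):
    lin(-70,y,13,50); print(st())
lin(-70,-100,13,120)
away(); print(st()); print(look("p1"))
E
```

```text
(5.71, [-70.1, -84.9], np.float64(13.2), [-0.2, 0.2, -0.1])
(6.32, [-70.1, -61.7], np.float64(13.0), [0.1, -0.1, -0.4])
(9.67, [-524.9, 256.9], np.float64(109.2), [0.5, -0.4, 0.4])
(array([-9.40276794e+01,  5.60644150e+00, -6.63976660e-02]), (93.7, 108.1))
```

View pics/p1.png

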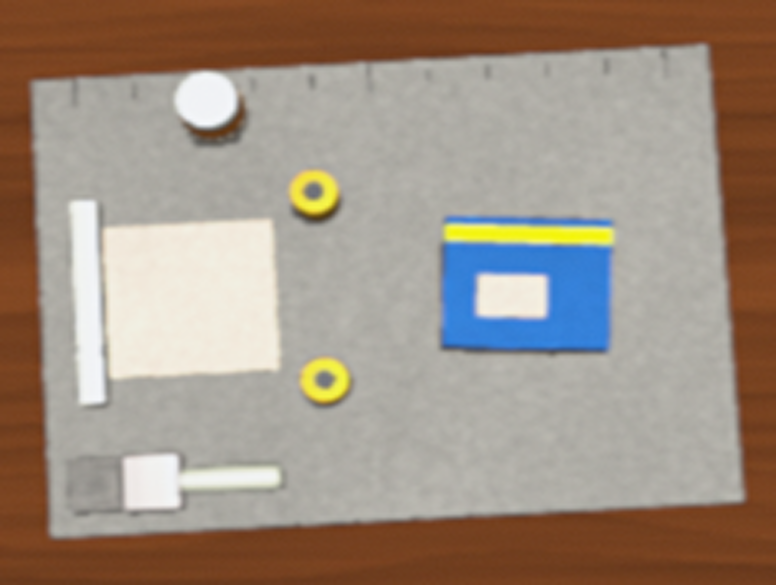

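The book is now at x=-94, y=+5.6, yaw -0.066. It moved more in y than I wanted, so I'll give it a small counter-push on the +y side near the trailing end.

Run:
```python
from h import *
r.goto(P(-132,100,110),Q0)
lin(-132,100,13,150)
lin(-132,80,13,80); lin(-132,64.5,13,40); print(st())
lin(-132,90,13,120)
away(); print(st()); print(look("p2"))
```

```text
(13.03, [-131.9, 64.4], np.float64(12.9), [-0.1, 0.7, 0.7])
(15.38, [-364.1, 301.4], np.float64(109.0), [1.0, 0.3, -0.3])
(array([-9.23011932e+01,  1.29362488e+00, -5.86862167e-02]), (93.6, 108.4))
```

Run:
```python
from h import *
r.goto(P(-195,-28,110),Q0)
lin(-195,-28,13,150)
lin(-170,-28,13,80); lin(-153,-28,13,40); print(st())
lin(-185,-28,13,120)
away(); print(st()); print(look("p3"))
```

```text
(18.65, [-152.7, -27.8], np.float64(12.9), [-0.7, 0.6, 1.0])
(21.43, [-491.5, 266.1], np.float64(109.1), [0.1, -0.0, 0.8])
(array([-8.55483398e+01,  4.80396271e+00,  7.80130649e-03]), (109.5, 95.0))
```

View pics/p3.png

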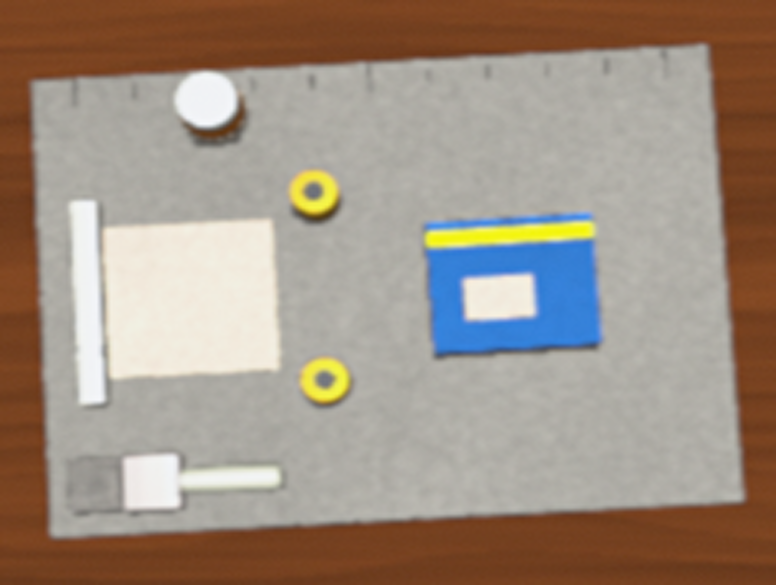

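The book is straight (yaw +0.008) at y=+4.8. I'll centre it with a mid-side push.

Run:
```python
from h import *
r.goto(P(-86,95,110),Q0)
lin(-86,95,13,150)
lin(-86,72,13,80); lin(-86,60.8,13,40); print(st())
lin(-86,90,13,120)
away(); print(st()); print(look("p4"))
```

```text
(24.77, [-86.0, 60.6], np.float64(12.9), [-0.4, 0.0, 0.2])
(27.25, [-348.5, 305.7], np.float64(109.1), [-0.1, -0.0, -0.3])
(array([-8.59256134e+01,  9.73587036e-02,  5.62576031e-03]), (109.1, 94.6))
```

Run:
```python
from h import *
r.goto(P(-185,0.2,110),Q0)
lin(-185,0.2,13,150)
lin(-160,0.2,13,80); lin(-110,0.2,13,45); print(st())
lin(-135,0.2,13,120)
away(); print(st()); print(look("p5"))
```

```text
(31.12, [-110.1, 0.2], np.float64(13.0), [0.2, -0.2, -0.1])
(33.83, [-447.8, 278.2], np.float64(109.1), [-0.1, 0.4, -0.0])
(array([-4.26648521e+01, -2.24243164e-01,  5.62370105e-03]), (108.8, 94.7))
```

View pics/p5.png

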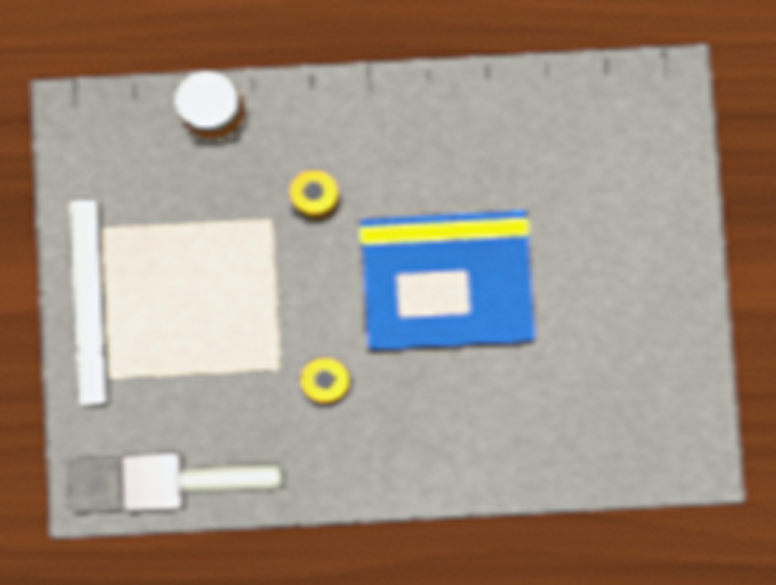

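The straight push holds: y=-0.2, yaw +0.006. Now through the gap with a force stop, then a check.

Run:
```python
from h import *
r.goto(P(-140,0,110),Q0)
lin(-140,0,13,150)
lin(-115,0,13,60)
print(r.move_linear(P(0,-0.2,13),max_speed=45,f_stop=15)); print(st())
lin(-25,0,13,120)
away(); print(st()); print(look("p6"))
```

```text
False
(39.49, [-0.1, -0.2], np.float64(13.0), [0.4, -0.4, 0.4])
(42.43, [-421.1, 285.6], np.float64(109.2), [0.3, -0.3, -0.1])
(array([ 6.56976013e+01, -1.10656357e+00, -7.67443131e-03]), (95.3, 107.2))
```

View pics/p6.png

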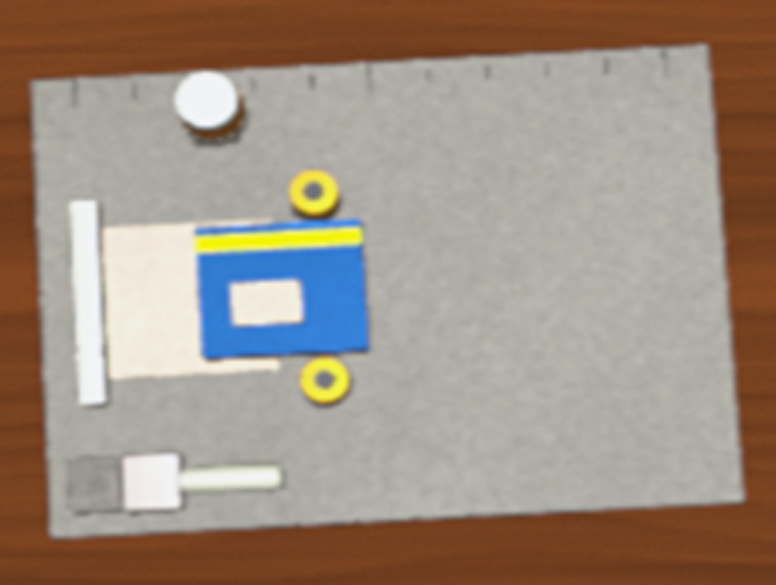

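The book is in the gap at x=66, y=-1, straight. Now the final push to the bar.

Run:
```python
from h import *
r.goto(P(-35,-0.8,110),Q0)
lin(-35,-0.8,13,150)
lin(-8,-0.8,13,60)
print(r.move_linear(P(50,-0.8,13),max_speed=45,f_stop=15))
print(r.move_linear(P(66,-0.8,13),max_speed=20,f_stop=8)); print(st())
lin(30,-0.8,13,120)
away(); print(st()); print(look("p7"))
s=r.snapshot("side"); cv2.imwrite("pics/s7.png",cv2.resize(s["frame"][180:370,180:420],None,fx=3,fy=3))
```

```text
False
True
(47.83, [64.9, -0.4], np.float64(12.8), [0.7, -0.1, 0.8])
(51.0, [-416.5, 287.5], np.float64(109.2), [-0.8, 1.3, 0.1])
(array([ 1.30481750e+02, -1.58851624e-01, -3.02428573e-03]), (92.6, 107.2))
```

View pics/p7.png

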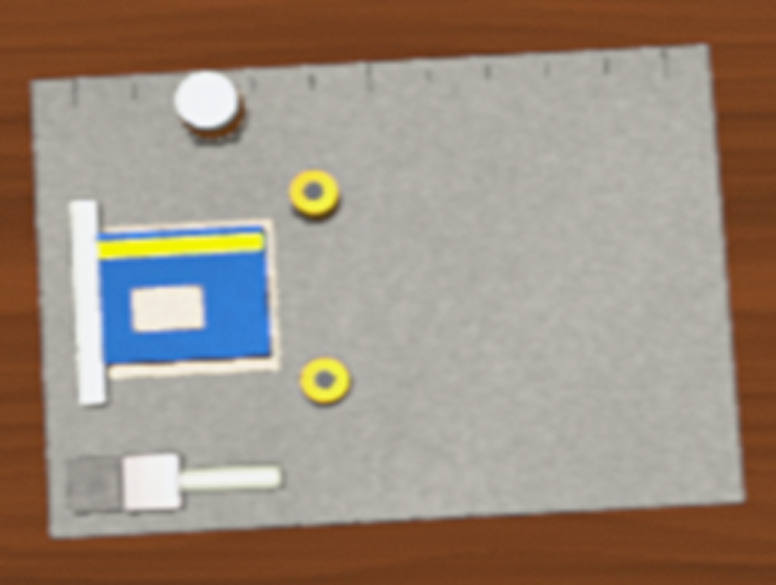

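View pics/s7.png

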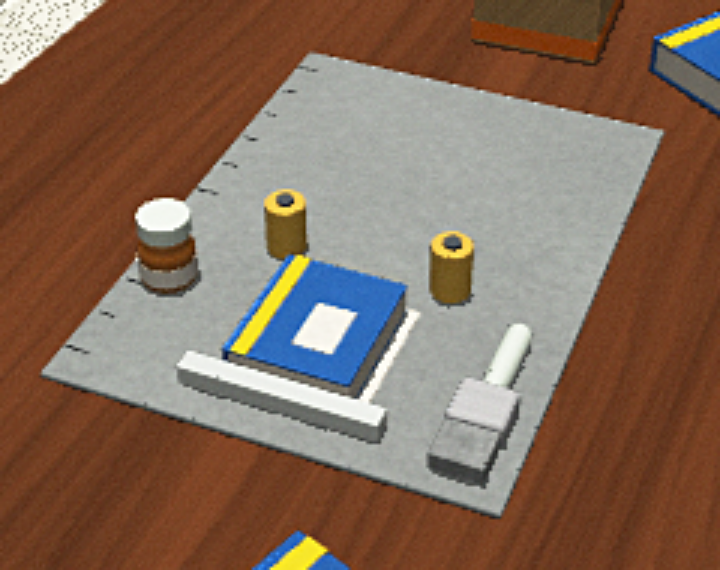

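Both views show the book flat against the bar and centred on the pale rectangle. The jar, brush and box are where they were, and the hand is swung away at z=109 mm. I'm handing in.

```bash
python3 -c "
from h import *
print(np.abs(r.get_obs()['joint_velocities']).max()); print(r.close_job())"
```

```text
0.0015910365760085407
the job is handed in; nothing more can be done
None
```

The small blue book is lying flat against the stop bar, centred on the pale rectangle, and the job is handed in. I pushed it with the closed fingertips only, never gripping or lifting it. Four small pushes straightened and centred it, then three straight ones took it through the gap to the bar, where the force stop triggered.

- **Book position:** the last look put it at board x = 130.5 mm, y = -0.2 mm and yaw -0.003 rad, all within the limits. While it was between the posts I measured x = 66 mm, y = -1.1 mm and yaw -0.008 rad.
- **Everything else:** in the final pictures the jar, brush and glove box look unmoved by eye; I did not measure them. The hand was swung clear and still, 109 mm above the table, and the job took about 51 s of the 72 s allowed.
- **Checks that disagreed:**
  - The first side push moved the book about 6 mm too far sideways, and a later push took it off again; I corrected both.
  - One look taken while the arm hid the book gave a false pose, which I did not use.
  - The fitted book size came out 1 to 3 mm under the true size, which is within what the image resolution allows.

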